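Find the loaded coin tin by its weight and lock it in the viewing case

TASK

One of the three identical brass tins on the green felt mat still holds a roll of silver coins, but the lids have seized, so lift them to feel which one is much heavier than the others. Set that tin down gently, upright, inside the open glazed viewing case, shut the lid fully, and then turn the brass lock knob on the lid clockwise until it comes up against its stop. The two empty tins must be standing upright on the felt mat at the end; never let a tin tip over, and do not disturb the other lots.

Things in the scene. Friction and masses are not known exactly. Their poses are not given: they have to be found in the camera images.
- mat: Green felt mat fixed on the table, 240 mm (its x) by 360 mm (its y), 3 mm thick; origin at the centre of its underside, z up. It lies on one side of the table, the case on the other; which side changes. The three tins stand on it in a row along its y, at least 90 mm apart.
- tin_1: Closed round brass tin, 54 mm diameter, 52 mm high, lid seized shut, standing upright; origin at the centre of its underside, z up its axis. Looks like the other two. An empty tin weighs about 0.1 kg; the loaded one 0.42 to 0.51 kg. Any of the three may be the loaded one; its coins can shift a few millimetres inside.
- tin_2: As tin_1.
- tin_3: As tin_1.
- case: Fixed viewing case: dark wood box 200 mm (its x) by 300 mm (its y), walls 14 mm thick and 85 mm high, lined dark red; origin at the centre of its underside, z up, x away from the robot towards the hinge. Inner floor 172 x 272 mm, 12 mm above the origin. Lots lie inside at both y ends; the middle 140 mm along y is free.
- case_in (a point): Centre of the case's inner floor (on its surface); axes as the case.
- case_lid (a joint): Hinge angle of the glazed lid: 0 = fully shut (its stop, lid lying on the case walls), about 1.4 to 1.65 rad (standing up) at the start. The hinge is stiff, the lid stays where it is left; about 4 to 8 N at its free edge moves it. Push it on the wooden front rail.
- lid_hinge (a point): Point on the hinge axis at the middle of the lid: case frame (100, 0, 85) mm. The axis runs along the case's y.
- lid_edge (a point): Middle of the lid's free front edge, on its outer (upper when shut) face. Lid: 200 mm from hinge axis to this edge, 300 mm wide, 16 mm thick, underside in the plane of the hinge axis; wooden rails (front rail 40 mm wide) round a glass pane. When shut, this point is at case frame (-100, 0, 101) mm.
- lock (a joint): Angle of the brass thumb-turn lock on the lid's front rail: 0.05 to 0.5 rad at the start, grows clockwise seen from above with the lid shut, end stop at 1.571 rad = locked. Friction torque about 0.06 N m; it stays where it is left.
- lock_grip (a point): On the lock knob's axis, 17 mm above the lid's outer face; with the lid shut at case frame (-68, 0, 118) mm. The knob is a bar 36 mm long, 10 mm thick, from 4 to 26 mm above the lid, on a 30 mm brass rose. The bar lies along this point's y axis, which turns with the knob: at joint 0 along the case's y (the front edge), at 1.571 along the case's x.
- penknife: Red penknife, 92 x 14 mm, 13 mm high, lying on the mat along the edge nearer the robot; leave alone.
- watch: Steel pocket watch, 46 mm across, 12 mm high, lying in the case near its +y end; leave alone.
- ring_box: Navy ring box, 46 x 46 x 36 mm, standing in the case near its -y end; leave alone.
- loupe: Small black and steel folding loupe, about 72 mm long, 16 mm high, on the table between mat and case; leave alone.
- coffee_pot: Plated coffee pot, 200 mm high, at the back of the table; leave alone.
Mind the look-alikes: they are no part of the job. Leave any purple or turquoise look-alike of the tin_3 alone. Leave any red look-alike of the tin_1 alone.

How it is judged:
On the way, in this order (a step that is already met when the one before it is completed fails the run):
1. the loaded tin (the one that presses on the case floor with its heavy weight) stands upright and released in the case (((x of tin_1 in the frame of case between -0.086 and 0.086 m and y of tin_1 in the frame of case between -0.136 and 0.136 m and z of tin_1 in the frame of case between 0.006 and 0.018 m and angle between tin_1's own z axis and vertical below 0.12 rad and contact force between tin_1 and case above 2.5 N and contact force between tin_1 and the fingers below 0.1 N and linear speed of tin_1 below 0.03 m/s) or (x of tin_2 in the frame of case between -0.086 and 0.086 m and y of tin_2 in the frame of case between -0.136 and 0.136 m and z of tin_2 in the frame of case between 0.006 and 0.018 m and angle between tin_2's own z axis and vertical below 0.12 rad and contact force between tin_2 and case above 2.5 N and contact force between tin_2 and the fingers below 0.1 N and linear speed of tin_2 below 0.03 m/s) or (x of tin_3 in the frame of case between -0.086 and 0.086 m and y of tin_3 in the frame of case between -0.136 and 0.136 m and z of tin_3 in the frame of case between 0.006 and 0.018 m and angle between tin_3's own z axis and vertical below 0.12 rad and contact force between tin_3 and case above 2.5 N and contact force between tin_3 and the fingers below 0.1 N and linear speed of tin_3 below 0.03 m/s))), for 0.2 s.
2. the lid is fully shut (value of joint case_lid below 0.04 rad), for 0.1 s.
3. the lock knob is turned clockwise to its stop (value of joint lock above 1.48 rad), for 0.1 s.
At the end, for the whole second after the job is handed in: Lid shut (within 0.04 rad) and lock at its stop (over 1.48 rad); the heavy tin upright (within 0.12 rad), released and at rest in the case, pressing on it with over 2.5 N (an empty tin: about 1 N); the other two upright and at rest with their centres on the mat (value of joint case_lid below 0.04 rad and value of joint lock above 1.48 rad and (((x of tin_1 in the frame of case between -0.086 and 0.086 m and y of tin_1 in the frame of case between -0.136 and 0.136 m and z of tin_1 in the frame of case between 0.006 and 0.018 m and angle between tin_1's own z axis and vertical below 0.12 rad and contact force between tin_1 and case above 2.5 N and contact force between tin_1 and the fingers below 0.1 N and linear speed of tin_1 below 0.03 m/s) and (x of tin_2 in the frame of mat between -0.12 and 0.12 m and y of tin_2 in the frame of mat between -0.18 and 0.18 m and z of tin_2 in the frame of mat between -0.002 and 0.008 m and angle between tin_2's own z axis and vertical below 0.12 rad and linear speed of tin_2 below 0.03 m/s) and (x of tin_3 in the frame of mat between -0.12 and 0.12 m and y of tin_3 in the frame of mat between -0.18 and 0.18 m and z of tin_3 in the frame of mat between -0.002 and 0.008 m and angle between tin_3's own z axis and vertical below 0.12 rad and linear speed of tin_3 below 0.03 m/s)) or ((x of tin_2 in the frame of case between -0.086 and 0.086 m and y of tin_2 in the frame of case between -0.136 and 0.136 m and z of tin_2 in the frame of case between 0.006 and 0.018 m and angle between tin_2's own z axis and vertical below 0.12 rad and contact force between tin_2 and case above 2.5 N and contact force between tin_2 and the fingers below 0.1 N and linear speed of tin_2 below 0.03 m/s) and (x of tin_1 in the frame of mat between -0.12 and 0.12 m and y of tin_1 in the frame of mat between -0.18 and 0.18 m and z of tin_1 in the frame of mat between -0.002 and 0.008 m and angle between tin_1's own z axis and vertical below 0.12 rad and linear speed of tin_1 below 0.03 m/s) and (x of tin_3 in the frame of mat between -0.12 and 0.12 m and y of tin_3 in the frame of mat between -0.18 and 0.18 m and z of tin_3 in the frame of mat between -0.002 and 0.008 m and angle between tin_3's own z axis and vertical below 0.12 rad and linear speed of tin_3 below 0.03 m/s)) or ((x of tin_3 in the frame of case between -0.086 and 0.086 m and y of tin_3 in the frame of case between -0.136 and 0.136 m and z of tin_3 in the frame of case between 0.006 and 0.018 m and angle between tin_3's own z axis and vertical below 0.12 rad and contact force between tin_3 and case above 2.5 N and contact force between tin_3 and the fingers below 0.1 N and linear speed of tin_3 below 0.03 m/s) and (x of tin_1 in the frame of mat between -0.12 and 0.12 m and y of tin_1 in the frame of mat between -0.18 and 0.18 m and z of tin_1 in the frame of mat between -0.002 and 0.008 m and angle between tin_1's own z axis and vertical below 0.12 rad and linear speed of tin_1 below 0.03 m/s) and (x of tin_2 in the frame of mat between -0.12 and 0.12 m and y of tin_2 in the frame of mat between -0.18 and 0.18 m and z of tin_2 in the frame of mat between -0.002 and 0.008 m and angle between tin_2's own z axis and vertical below 0.12 rad and linear speed of tin_2 below 0.03 m/s)))); the robot touches nothing.
It fails at once if a tin is tipped over (more than 0.6 rad) (angle between any of tin_1, tin_2, tin_3's own z axis and vertical above 0.6 rad).
It fails at once if a tin is dropped into the case (moving at over 0.5 m/s inside it, as after a fall of 13 mm) ((linear speed of tin_1 above 0.5 m/s and z of tin_1 in the frame of case below 0.04 m and x of tin_1 in the frame of case between -0.086 and 0.086 m and y of tin_1 in the frame of case between -0.136 and 0.136 m) or (linear speed of tin_2 above 0.5 m/s and z of tin_2 in the frame of case below 0.04 m and x of tin_2 in the frame of case between -0.086 and 0.086 m and y of tin_2 in the frame of case between -0.136 and 0.136 m) or (linear speed of tin_3 above 0.5 m/s and z of tin_3 in the frame of case below 0.04 m and x of tin_3 in the frame of case between -0.086 and 0.086 m and y of tin_3 in the frame of case between -0.136 and 0.136 m)).
It fails at once if another lot is pushed more than 25 mm (distance of any of penknife, watch, ring_box, loupe, coffee_pot from where it was at the start of the episode above 0.025 m).
It also fails if it takes over 72 s, if anything falls off the work surface, if the arm or the gripper's body presses on something with over 40 N, if the wrist force passes 120 N, or if a joint passes its speed limit or range.

ROBOT

A 6-joint arm with a two-finger parallel gripper is mounted at the origin on the work surface. World frame = base frame: x ahead of the robot, y to its left, z up, the work surface at z = 0. Lengths are in m, angles in rad, forces in N, time in s.
With the tool pointing down it reaches from about 0.375 to 0.9 m from the base axis. Payload 3.1 kg.
Tool frame: the origin (TCP) lies between the finger pads; the fingertips stand 22 mm ahead of it and the grasp point (between the pads) lies 3 mm ahead of it; z points along the fingers, y is the line along which they close (so a half turn about z gives the same grasp; the last joint's range is limited). The gripper opens to 87 mm and grips with 3 to 60 N. Pads are 19 mm wide; open, the fingers measure 117 mm over their backs; the gripper's body (75 mm by 190 mm) begins 51 mm behind the grasp point.
Start: joints at [1.036, 0.527, 1.433, -0, 1.181, -0.178], TCP at [0.218, 0.586, 0.245] pointing down, gripper open.
Joint ranges: [-3.08, 3.08], [-0.75, 2.2], [0.22, 2.44], [-1.43, 4.57], [0, 2.65], [-2.85, 2.85]. Speed limits (rad/s): [2.79, 2.79, 3.14, 3.14, 3.14, 3.14].

INTERFACE

Orientations are given as a unit quaternion [x, y, z, w].
In Python, from rig import robot gives the robot as it stands.
- The arm moves only by the tool move_arm, never from a script. Its argument "series" is text: rows parted by semicolons, each of 6 numbers parted by spaces: the shift along the tool's x, y, z in mm, then the turn, a rotation vector about the tool's x, y, z in degrees. In form: dx dy dz ax ay az; .... A call has 1 to 8 rows; each row is the pose to reach, as a shift and turn from the pose commanded when the call began, along the tool's axes at that moment; what a row does not reach only later rows make up. A row lasts 1/12 s, in which the tool goes at most 41.7 mm and 7.16 degrees, less where a joint would pass 70% of its speed; a pose out of reach is approached as far as the arm can. A call with a gripper value outside its range is refused whole. "jaw" is the opening, from 0 (shut) to 1 (fully open), set as the call begins (left out, the last holds). The fingers move at their own pace and stop on an object; "newtons" is the grip in N (left out, the last holds). Time passes only in rows, so rows that repeat a pose let the fingers close. It gives the time, the measured TCP pose, the force, the opening and the grip force at its end, in the units of the state.
- robot.get_obs(): the state, without advancing time (a new reading comes with each control period).
- robot.camera(name): name is "side" or "top"; returns a dict with "img" (480x640x3 uint8, red, green, blue), "mtx" (3x3 intrinsics, pixels), "world_to_cam" (4x4, takes a point from world to camera coordinates). Camera axes: x right, y down, z forward; pixel columns grow to the right and rows downward; lengths in m; the calibration is good to about 2 mm. A picture is of the moment at which its call begins. There is no depth.
- robot.hand_in(): hands the job in; it is judged then, once.
Trained networks look in a picture, given as the dict that the camera call returned (one of the last four; its "shot" number tells which), for a name from the list of things; names that differ only in an ending like _2 or _b are one class to them, and where a whole thing is asked for, a point or a joint stands for the part that bears it (a point fixed in the world has none). Each returns a list of dicts, best first, with "p" (0 to 1); they miss things now and then, are a little off and sometimes report something else, mostly with a low value. They report only what shows in the picture. A call takes as long as a camera call. They do not tell look-alikes from the thing itself.
- robot.search_frame(picture, thing): "xyz" ([x, y, z] in m, in world coordinates, good to about 4 mm: the middle of the surface that is visible of it).
- robot.tip_of(picture, thing): "xyz" ([x, y, z] in m, in world coordinates, good to about 4 mm: a listed point, or the origin of a listed thing).
The state is a dict: "time": time; "q": joint angles; "joint_velocities": joint speeds; "joint_torque": joint torques, N m; "position": TCP position; "tool_rot": TCP orientation; "ft_force": force on the tool from outside, world axes, zero at the start; "moment": the same for the moment, N m; "grip_width": finger opening in m; "grip_force": force on a finger pad.
Only numpy, scipy, OpenCV 4.12 (cv2) and the standard library are available. Lean on these libraries where they do the work, as an engineer would, in place of code of your own. Each camera call takes 0.05 s, during which the arm holds its last target. There are 200 camera calls.

## Working session

There is one attempt and no reset: what is moved stays moved. The work goes in short steps, Python scripts to look and compute and a tool call to move; the robot and the scene stay as the last step left them, time stands still between calls to the robot, and variables do not carry over. Pictures are saved under pics/ and viewed, at most 10 in all, crops included, and the job is handed in when it is done.

Besides the shell and the picture viewer there is one more tool, called as name(argument=value, ...), one argument or row to a line, values as JSON. move_arm: Moves the arm, as the interface text tells. Its arguments: {"type":"object","properties":{"series":{"type":"string"},"jaw":{"type":"number"},"newtons":{"type":"number"}},"required":["series"]}

```bash
mkdir -p pics; cat > h.py <<'E'
import numpy as np, cv2
from rig import robot
from scipy.spatial.transform import Rotation as R
def save(c,n): cv2.imwrite('pics/'+n,cv2.cvtColor(c['img'],cv2.COLOR_RGB2BGR))
def proj(c,p):
    q=c['world_to_cam']@np.r_[p,1]; u=c['mtx']@q[:3]; return u[:2]/u[2]
E
python3 - <<'E'
from h import *
o=robot.get_obs(); print({k:np.round(v,3).tolist() for k,v in o.items()})
print(R.from_quat(o['tool_rot']).as_matrix().round(3))
T=robot.camera('top');S=robot.camera('side')
ims=[]
for n,c in(('top',T),('side',S)):
    save(c,n+'0.png')
    for t in['tin_1','mat','case','case_in','lid_hinge','lid_edge','lock_grip','penknife','watch','ring_box','loupe','coffee_pot']:
        for r in robot.tip_of(c,t)[:6]: print(n,t,round(r['p'],2),np.round(r['xyz'],3),proj(c,r['xyz']).round())
E
```

```text
{'time': 0.0, 'q': [1.036, 0.528, 1.434, -0.0, 1.181, -0.178], 'joint_velocities': [0.0, -0.0, 0.001, -0.002, -0.004, -0.0], 'joint_torque': [0.0, -44.004, -17.66, 0.063, 0.058, -0.0], 'position': [0.217, 0.585, 0.244], 'tool_rot': [0.177, 0.984, -0.001, -0.0], 'ft_force': [-0.095, 0.433, 0.469], 'moment': [0.003, -0.026, 0.01], 'grip_force': 0.0, 'grip_width': 0.087}
[[-0.937  0.348 -0.001]
 [ 0.348  0.937 -0.002]
 [ 0.    -0.002 -1.   ]]
top tin_1 0.97 [ 0.317 -0.137  0.001] [362. 348.]
top tin_1 0.91 [ 0.3   -0.416  0.002] [489. 354.]
top tin_1 0.84 [ 0.488 -0.134  0.002] [359. 270.]
top tin_1 0.78 [ 0.518 -0.253  0.007] [412. 256.]
top tin_1 0.73 [ 0.517 -0.356  0.005] [457. 256.]
top tin_1 0.68 [ 0.71  -0.384 -0.   ] [465. 173.]
top mat 0.63 [ 0.515 -0.247  0.004] [409. 258.]
top mat 0.53 [0.57  0.004 0.003] [297. 235.]
top case 0.75 [ 0.539  0.239 -0.   ] [193. 250.]
top case_in 0.93 [0.533 0.242 0.009] [191. 252.]
top lid_hinge 0.57 [0.634 0.241 0.084] [184. 201.]
top lid_hinge 0.39 [ 0.513 -0.251  0.006] [411. 258.]
top lid_edge 0.79 [0.65  0.235 0.288] [162. 168.]
top lock_g
[... 851 characters left out ...]
mat 0.47 [0.574 0.129 0.008] [273. 313.]
side case 0.67 [0.536 0.24  0.003] [262. 362.]
side case 0.49 [0.536 0.245 0.013] [261. 361.]
side case_in 0.77 [0.539 0.242 0.014] [260. 359.]
side lid_hinge 0.85 [0.633 0.239 0.087] [218. 320.]
side lid_hinge 0.38 [ 0.412 -0.241  0.003] [405. 228.]
side lid_edge 0.94 [0.646 0.236 0.284] [199. 255.]
side lock_grip 0.34 [ 0.491 -0.129  0.006] [357. 246.]
side penknife 0.51 [ 0.412 -0.24   0.004] [405. 227.]
side penknife 0.48 [0.574 0.003 0.001] [301. 274.]
side watch 0.64 [0.553 0.343 0.008] [227. 399.]
side ring_box 0.92 [0.57  0.133 0.011] [274. 314.]
side loupe 0.77 [0.571 0.008 0.005] [301. 274.]
side loupe 0.67 [ 0.488 -0.128  0.003] [358. 248.]
```

View pics/top0.png

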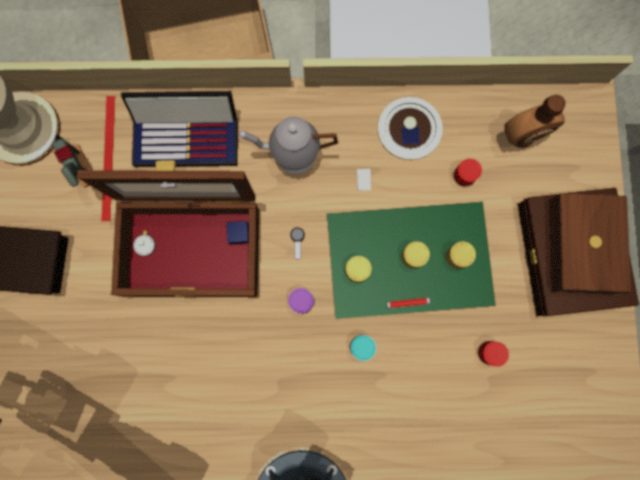

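View pics/side0.png

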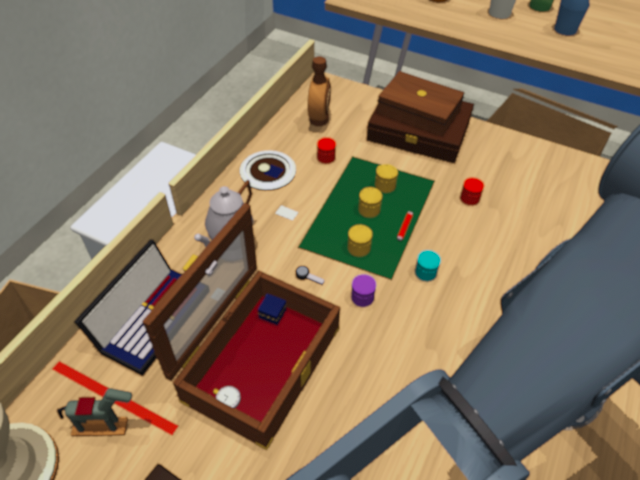

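Candidates for the tins in the top view are yellow brass on the mat at (359,268), (417,254) and (462,254). The look-alikes are purple (301,300), turquoise (363,348) and red (468,172) and (495,353). I choose the three on the mat, then refine their positions and check a close crop.

```bash
cat >> h.py <<'E'
def ray(c,u,z):
    W=np.linalg.inv(c['world_to_cam']); d=W[:3,:3]@np.linalg.solve(c['mtx'],np.r_[u,1]); o=W[:3,3]
    return o+d*(z-o[2])/d[2]
def tri(cs,us):
    A=[];b=[]
    for c,u in zip(cs,us):
        W=np.linalg.inv(c['world_to_cam']); d=W[:3,:3]@np.linalg.solve(c['mtx'],np.r_[u,1]); d/=np.linalg.norm(d)
        P=np.eye(3)-np.outer(d,d); A.append(P); b.append(P@W[:3,3])
    return np.linalg.lstsq(np.vstack(A),np.hstack(b),rcond=None)[0]
E
python3 - <<'E'
from h import *
T=robot.camera('top');S=robot.camera('side')
def blobs(c,lo,hi,amin):
    hsv=cv2.cvtColor(c['img'],cv2.COLOR_RGB2HSV); m=cv2.inRange(hsv,lo,hi)
    n,l,s,ce=cv2.connectedComponentsWithStats(m)
    return [(s[i],ce[i].round(1)) for i in range(1,n) if s[i][4]>amin],m
for n,c in(('top',T),('side',S)):
    b,_=blobs(c,(22,120,100),(34,255,255),60)
    for s,ce in b: print(n,s,ce,ray(c,ce,.055).round(4))
    b,m=blobs(c,(50,120,30),(85,255,160),3000)
    for s,ce in b: 
        pts=np.argwhere(m>0)[:,::-1].astype(np.float32); print(n,'mat',[ray(c,p,.003)[:2].round(3).tolist() for p in cv2.boxPoints(cv2.minAreaRect(pts))])
a=cv2.resize(T['img'][150:370,270:510],None,fx=2.2,fy=2.2,interpolation=3)
b=cv2.resize(T['img'][160:310,80:270],None,fx=3,fy=3,interpolation=3)[:a.shape[0]]
h=min(a.shape[0],b.shape[0]); im=np.hstack([a[:h],b[:h]])
im=cv2.resize(im,None,fx=min(1,800/im.shape[1]),fy=min(1,800/im.shape[1])); save({'img':im},'crop1.png'); print(a.shape,b.shape,im.shape)
E
```

```text
top [157 161  16   8  68] [165.4 165.2] [0.7221 0.2916 0.055 ]
top [403 242  25  26 440] [414.8 254.9] [ 0.5149 -0.2521  0.055 ]
top [450 242  25  26 495] [461.6 254.2] [ 0.515  -0.3536  0.055 ]
top [346 262  23  20 147] [353.6 274.7] [ 0.4739 -0.1187  0.055 ]
side [376 164  23  16 266] [386.4 171.3] [ 0.5153 -0.3533  0.055 ]
side [359 187  24  19 339] [370.7 195. ] [ 0.5163 -0.256   0.055 ]
side [348 224  25  23 401] [360.1 233.9] [ 0.4864 -0.1278  0.055 ]
side [183 255  14  15  73] [189.5 261.6] [0.7894 0.1241 0.055 ]
side mat [[0.616, -0.067], [0.741, -1.758], [0.346, -1.525], [0.385, -0.03]]
(484, 528, 3) (450, 570, 3) (328, 800, 3)
```

View pics/crop1.png

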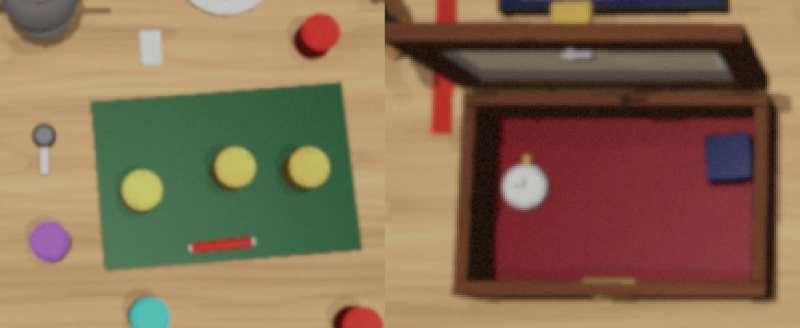

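The crop confirms three plain brass tins on the green mat, with the penknife below them and the case on the left with its lid upright. I'm going over tin A at (0.487, -0.130) first, with the jaws closing along x.

move_arm(
  series="-502 -576 50 0 0 69.6;-502 -576 50 0 0 69.6;-502 -576 50 0 0 69.6;-502 -576 50 0 0 69.6;-502 -576 50 0 0 69.6;-502 -576 50 0 0 69.6;-502 -576 50 0 0 69.6;-502 -576 50 0 0 69.6",
  jaw=1,
  newtons=20,
)

```text
time: 2.07
position: [0.3356, 0.273, 0.223]
tool_rot: [0.629, 0.777, 0.001, 0.0]
ft_force: [1.4, -0.1, 0.6]
grip_width: 0.0869
grip_force: 0.0
```

```bash
cat > go.py <<'E'
import sys
from h import *
o=robot.get_obs(); M=R.from_quat(o['tool_rot']); 
t=np.array([float(v) for v in sys.argv[1:4]]); yaw=float(sys.argv[4]) if len(sys.argv)>4 else 0
a=np.radians(yaw); y=np.array([np.cos(a),np.sin(a),0]); z=np.array([0,0,-1.]); G=R.from_matrix(np.c_[np.cross(y,z),y,z])
print(round(o['time'],2),o['position'].round(4) if hasattr(o['position'],'round') else o['position'],'shift mm',((M.inv().apply(t-np.array(o['position'])))*1000).round(1),'rot deg',np.degrees((M.inv()*G).as_rotvec()).round(2),'F',np.round(o['ft_force'],2),'w',round(o['grip_width'],4),round(o['grip_force'],2))
E
python3 go.py .487 -.130 .15
```

```text
2.07 [0.3356 0.273  0.223 ] shift mm [-425.7   64.2   73. ] rot deg [ 0.07 -0.02 12.01] F [ 1.43 -0.07  0.59] w 0.0869 0.0
```

move_arm(
  series="-426 64 60 0 0 12;-426 64 60 0 0 12;-426 64 60 0 0 12;-426 64 60 0 0 12;-426 64 60 0 0 12;-426 64 60 0 0 12;-426 64 60 0 0 12;-426 64 60 0 0 12",
)

```text
time: 2.73
position: [0.4534, -0.0361, 0.1768]
tool_rot: [0.705, 0.709, 0.0, 0.0]
ft_force: [1.1, 1.2, -0.5]
grip_width: 0.087
grip_force: 0.0
```

```bash
python3 go.py .487 -.130 .13
```

```text
2.73 [ 0.4534 -0.0361  0.1768] shift mm [-94.   33.1  46.8] rot deg [0.05 0.01 0.28] F [ 1.13  1.18 -0.49] w 0.087 0.0
```

move_arm(
  series="-94 33 45 0 0 0.3;-94 33 45 0 0 0.3;-94 33 45 0 0 0.3;-94 33 60 0 0 0.3;-94 33 90 0 0 0.3;-94 33 120 0 0 0.3;-94 33 141 0 0 0.3;-94 33 141 0 0 0.3",
)

```text
time: 3.4
position: [0.4843, -0.127, 0.0324]
tool_rot: [0.707, 0.707, -0.001, -0.003]
ft_force: [0.1, 0.6, 1.0]
grip_width: 0.087
grip_force: 0.0
```

```bash
python3 go.py .487 -.130 .036; python3 -c "
from h import *
c=robot.camera('side');im=np.vstack([cv2.resize(c['img'][120:320,240:500],None,fx=2.2,fy=2.2)]);save({'img':im},'g1.png')"
```

```text
3.4 [ 0.4843 -0.127   0.0324] shift mm [-3.   2.7 -3.6] rot deg [-0.36 -0.19 -0.01] F [0.05 0.64 0.97] w 0.087 0.0
```

View pics/g1.png

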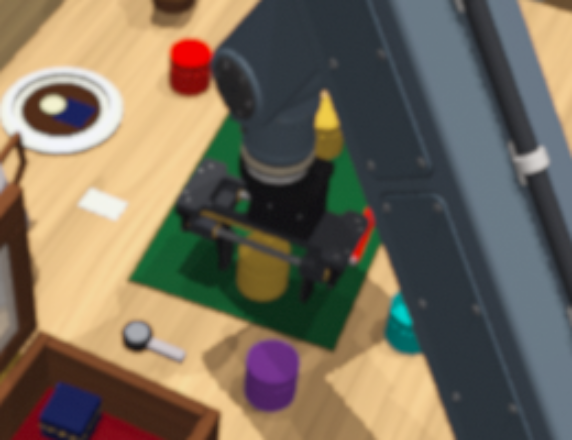

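The fingers straddle tin A, which sits at about (262,265) in the crop. Next I close and lift.

move_arm(
  series="0 0 0 0 0 0;0 0 0 0 0 0;0 0 0 0 0 0;0 0 0 0 0 0;0 0 0 0 0 0;0 0 0 0 0 0",
  jaw=0.4,
  newtons=25,
)

```text
time: 3.95
position: [0.4873, -0.128, 0.0367]
tool_rot: [0.707, 0.707, 0.001, 0.001]
ft_force: [2.1, 0.6, 1.6]
grip_width: 0.0548
grip_force: 1.0
```

move_arm(
  series="0 0 -10 0 0 0;0 0 -25 0 0 0;0 0 -40 0 0 0;0 0 -40 0 0 0;0 0 -40 0 0 0;0 0 -40 0 0 0;0 0 -40 0 0 0",
)

```text
time: 4.53
position: [0.4857, -0.1274, 0.0752]
tool_rot: [0.707, 0.707, -0.0, -0.001]
ft_force: [-0.1, 0.6, -1.4]
grip_width: 0.0543
grip_force: 25.0
```

```bash
python3 go.py .487 -.130 .036
```

```text
4.53 [ 0.4857 -0.1274  0.0752] shift mm [-2.7  1.4 39.2] rot deg [-0.08 -0.04  0.02] F [-0.07  0.59 -1.4 ] w 0.0543 24.97
```

Fz is only about -1.4 N, so tin A is empty. I lower and release it.

move_arm(
  series="0 0 20 0 0 0;0 0 32 0 0 0;0 0 37 0 0 0;0 0 39.5 0 0 0;0 0 39.5 0 0 0;0 0 39.5 0 0 0",
)

```text
time: 5.03
position: [0.4849, -0.127, 0.0365]
tool_rot: [0.707, 0.707, -0.001, -0.002]
ft_force: [-3.4, 0.1, 5.4]
grip_width: 0.0545
grip_force: 25.0
```

move_arm(
  series="0 0 0 0 0 0;0 0 0 0 0 0;0 0 0 0 0 0;0 0 0 0 0 0;0 0 0 0 0 0;0 0 -25 0 0 0;0 0 -60 0 0 0;0 0 -95 0 0 0",
  jaw=1,
)

```text
time: 5.7
position: [0.4854, -0.1273, 0.1313]
tool_rot: [0.707, 0.707, -0.001, -0.002]
ft_force: [0.5, 0.4, 0.1]
grip_width: 0.0863
grip_force: 0.0
```

```bash
python3 go.py .515 -.253 .13
```

```text
5.7 [ 0.4854 -0.1273  0.1313] shift mm [-125.8   29.6    1.1] rot deg [-0.18 -0.09  0.01] F [0.54 0.42 0.14] w 0.0863 0.0
```

move_arm(
  series="-127 30 0 0 0 0;-127 30 0 0 0 0;-127 30 0 0 0 0;-127 30 0 0 0 0;-127 30 30 0 0 0;-127 30 65 0 0 0;-127 30 95 0 0 0;-127 30 95 0 0 0",
)

```text
time: 6.37
position: [0.5127, -0.2523, 0.0309]
tool_rot: [0.707, 0.707, -0.001, -0.006]
ft_force: [-0.4, 0.6, -0.5]
grip_width: 0.087
grip_force: 0.0
```

move_arm(
  series="0 0 0 0 0 0;0 0 0 0 0 0;0 0 0 0 0 0;0 0 0 0 0 0;0 0 0 0 0 0;0 0 0 0 0 0;0 0 0 0 0 0",
  jaw=0.4,
)

```text
time: 6.95
position: [0.5174, -0.2552, 0.0378]
tool_rot: [0.707, 0.707, 0.0, 0.002]
ft_force: [-0.0, 1.3, 6.4]
grip_width: 0.0552
grip_force: 25.0
```

move_arm(
  series="0 0 -10 0 0 0;0 0 -25 0 0 0;0 0 -40 0 0 0;0 0 -40 0 0 0;0 0 -40 0 0 0;0 0 -40 0 0 0;0 0 -40 0 0 0",
)

```text
time: 7.53
position: [0.5156, -0.2542, 0.0755]
tool_rot: [0.707, 0.707, -0.0, -0.001]
ft_force: [0.2, -1.2, -0.9]
grip_width: 0.0545
grip_force: 25.0
```

Tin B also reads as empty. I set it down and take C.

move_arm(
  series="0 0 20 0 0 0;0 0 32 0 0 0;0 0 37 0 0 0;0 0 39.5 0 0 0;0 0 39.5 0 0 0;0 0 39.5 0 0 0",
)

```text
time: 8.03
position: [0.5146, -0.2534, 0.0374]
tool_rot: [0.707, 0.707, -0.001, -0.002]
ft_force: [-2.5, 2.7, 10.5]
grip_width: 0.0545
grip_force: 25.0
```

move_arm(
  series="0 0 0 0 0 0;0 0 0 0 0 0;0 0 0 0 0 0;0 0 0 0 0 0;0 0 0 0 0 0;0 0 -25 0 0 0;0 0 -60 0 0 0;0 0 -95 0 0 0",
  jaw=1,
)

```text
time: 8.7
position: [0.5154, -0.2541, 0.1315]
tool_rot: [0.707, 0.707, -0.0, -0.002]
ft_force: [0.9, -1.5, -0.5]
grip_width: 0.0866
grip_force: 0.0
```

move_arm(
  series="-99 0 0 0 0 0;-99 0 0 0 0 0;-99 0 0 0 0 0;-99 0 0 0 0 0;-99 0 30 0 0 0;-99 0 65 0 0 0;-99 0 95 0 0 0;-99 0 95 0 0 0",
)

```text
time: 9.37
position: [0.5123, -0.3488, 0.0304]
tool_rot: [0.707, 0.707, 0.0, -0.007]
ft_force: [-0.9, 1.6, -1.0]
grip_width: 0.0867
grip_force: 0.0
```

move_arm(
  series="0 0 0 0 0 0;0 0 0 0 0 0;0 0 0 0 0 0;0 0 0 0 0 0;0 0 0 0 0 0;0 0 0 0 0 0;0 0 0 0 0 0",
  jaw=0.4,
  newtons=35,
)

```text
time: 9.95
position: [0.5172, -0.3541, 0.0383]
tool_rot: [0.707, 0.707, 0.0, 0.001]
ft_force: [0.2, 0.5, 5.6]
grip_width: 0.0543
grip_force: 35.0
```

move_arm(
  series="0 0 -10 0 0 0;0 0 -25 0 0 0;0 0 -40 0 0 0;0 0 -40 0 0 0;0 0 -40 0 0 0;0 0 -40 0 0 0;0 0 -40 0 0 0",
)

```text
time: 10.53
position: [0.5154, -0.3529, 0.0755]
tool_rot: [0.707, 0.707, -0.0, -0.001]
ft_force: [0.2, 0.3, -4.9]
grip_width: 0.0544
grip_force: 35.0
```

```bash
python3 go.py .515 .240 .20; python3 - <<'E'
from h import *
T=robot.camera('top')
save({'img':cv2.resize(T['img'][150:370,60:510],None,fx=1.75,fy=1.75)},'chk.png')
for u in [(112.2,294.5),(257.2,296.3)]: print(ray(T,u,.085))
E
```

```text
10.53 [ 0.5154 -0.3529  0.0755] shift mm [ 5.931e+02 -5.000e-01 -1.233e+02] rot deg [-0.12 -0.12  0.02] F [ 0.19  0.25 -4.87] w 0.0544 34.96
[0.43712139 0.38771403 0.085     ]
[0.42903196 0.08552499 0.085     ]
```

View pics/chk.png

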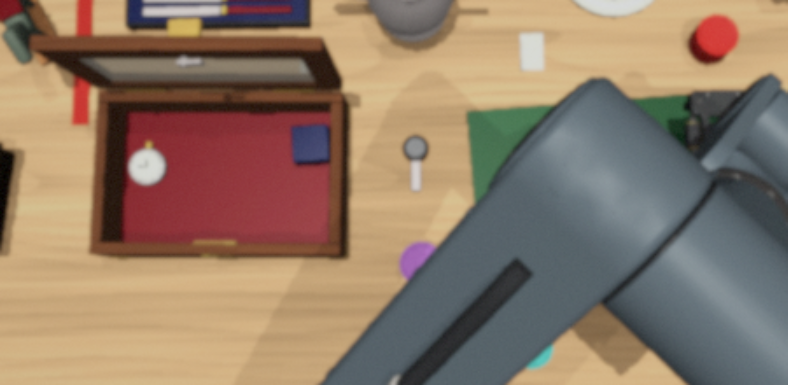

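Fz is -4.9 N, so tin C is the loaded one. In the crop the case is clear in the middle, with the watch at (147,167) and the ring box at (311,144). I carry it over now.

move_arm(
  series="0 0 -40 0 0 0;0 0 -80 0 0 0;30 0 -95 0 0 0;65 0 -95 0 0 0;100 0 -95 0 0 0;135 0 -95 0 0 0;170 0 -95 0 0 0;205 0 -95 0 0 0",
)

```text
time: 11.25
position: [0.5154, -0.1469, 0.1712]
tool_rot: [0.707, 0.707, -0.0, -0.001]
ft_force: [1.5, 0.6, -4.7]
grip_width: 0.0542
grip_force: 35.0
```

move_arm(
  series="35 0 0 0 0 0;70 0 0 0 0 0;105 0 0 0 0 0;140 0 0 0 0 0;175 0 0 0 0 0;210 0 0 0 0 0;245 0 0 0 0 0;280 0 0 0 0 0",
)

```text
time: 11.92
position: [0.5154, 0.133, 0.1712]
tool_rot: [0.707, 0.707, -0.001, -0.0]
ft_force: [-0.2, 0.5, -4.2]
grip_width: 0.0544
grip_force: 35.0
```

move_arm(
  series="30 0 0 0 0 0;60 0 0 0 0 0;85 0 0 0 0 0;100 0 0 0 0 0;106 0 0 0 0 0;106 0 0 0 0 0;106 0 0 0 0 0;106 0 0 0 0 0",
)

```text
time: 12.58
position: [0.5159, 0.2361, 0.1714]
tool_rot: [0.707, 0.707, -0.001, -0.0]
ft_force: [-0.4, -0.7, -4.0]
grip_width: 0.0549
grip_force: 35.0
```

```bash
python3 go.py .517 .240 .046; python3 - <<'E'
from h import *
T=robot.camera('top');S=robot.camera('side')
im=np.hstack([cv2.resize(c['img'][a:a+240,b:b+240],(400,400)) for c,a,b in((T,100,60),(S,180,120))])
save({'img':im},'case1.png')
E
```

```text
12.58 [0.5159 0.2361 0.1714] shift mm [  4.    1.2 125.4] rot deg [-0.06  0.05 -0.03] F [-0.37 -0.71 -4.  ] w 0.0549 34.99
```

View pics/case1.png

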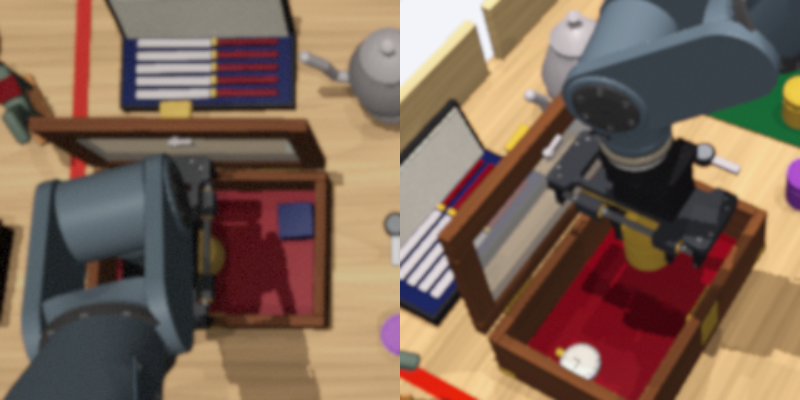

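move_arm(
  series="2 1 25 0 0 0;2 1 55 0 0 0;2 1 85 0 0 0;2 1 105 0 0 0;2 1 115 0 0 0;2 1 118 0 0 0;2 1 120 0 0 0;2 1 121 0 0 0",
)

```text
time: 13.35
position: [0.5183, 0.2393, 0.0517]
tool_rot: [0.707, 0.707, 0.001, 0.001]
ft_force: [0.6, -0.5, -4.1]
grip_width: 0.0543
grip_force: 35.0
```

move_arm(
  series="0 0 1 0 0 0;0 0 2 0 0 0;0 0 3 0 0 0;0 0 4 0 0 0;0 0 4.5 0 0 0;0 0 4.5 0 0 0;0 0 4.5 0 0 0;0 0 4.5 0 0 0",
)

```text
time: 14.02
position: [0.5175, 0.2396, 0.0472]
tool_rot: [0.707, 0.707, 0.001, 0.0]
ft_force: [-2.0, 0.3, 5.2]
grip_width: 0.0548
grip_force: 35.0
```

The tin is down on the case floor, so I release it partly and rise.

move_arm(
  series="0 0 0 0 0 0;0 0 0 0 0 0;0 0 0 0 0 0;0 0 0 0 0 0;0 0 0 0 0 0;0 0 0 0 0 0;0 0 0 0 0 0",
  jaw=0.8,
)

```text
time: 14.6
position: [0.5172, 0.2393, 0.0462]
tool_rot: [0.707, 0.707, -0.0, -0.0]
ft_force: [-0.5, -0.5, -0.4]
grip_width: 0.0694
grip_force: 0.0
```

move_arm(
  series="0 0 -15 0 0 0;0 0 -40 0 0 0;0 0 -75 0 0 0;0 0 -110 0 0 0;0 0 -145 0 0 0;0 -30 -180 0 0 0;0 -60 -210 0 0 0;0 -70 -240 0 0 0",
)

```text
time: 15.27
position: [0.4427, 0.2388, 0.2866]
tool_rot: [0.707, 0.707, -0.002, -0.002]
ft_force: [-0.1, 0.1, -0.3]
grip_width: 0.0699
grip_force: 0.0
```

```bash
python3 go.py .47 .240 .046; python3 - <<'E'
from h import *
T=robot.camera('top');S=robot.camera('side')
im=np.hstack([cv2.resize(c['img'][a:a+240,b:b+240],(400,400)) for c,a,b in((T,100,60),(S,180,120))])
save({'img':im},'case2.png')
for c in(T,S):
    for t in['lid_edge','lid_hinge']:
        for r in robot.tip_of(c,t)[:2]: print(t,round(r['p'],2),np.round(r['xyz'],3))
E
```

```text
15.27 [0.4427 0.2388 0.2866] shift mm [  1.5  28.7 240.4] rot deg [-0.33  0.07  0.04] F [-0.05  0.07 -0.26] w 0.0699 0.0
lid_edge 0.61 [0.648 0.236 0.286]
lid_hinge 0.92 [0.633 0.24  0.084]
lid_edge 0.94 [0.647 0.236 0.284]
lid_hinge 0.97 [0.636 0.239 0.094]
```

View pics/case2.png

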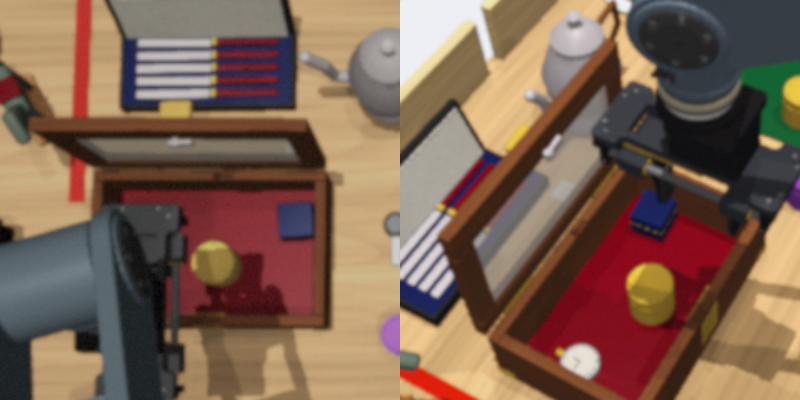

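The tin stands upright in the case, at (215,265) on the left and (650,293) on the right, and the lid is still vertical. I close the fingers and go over the lid, behind its front rail, beside the knob at y≈0.18.

move_arm(
  series="-30 0 -35 0 0 0;-59 0 -65 0 0 0;-59 40 -65 0 0 0;-59 80 -65 0 0 0;-59 120 -65 0 0 0;-59 160 -65 0 0 0;-59 200 -65 0 0 0;-59 240 -65 0 0 0",
  jaw=0,
  newtons=20,
)

```text
time: 16.23
position: [0.689, 0.1797, 0.348]
tool_rot: [0.707, 0.707, -0.002, -0.001]
ft_force: [0.9, 0.6, 0.2]
grip_width: 0.0245
grip_force: 0.0
```

```bash
python3 go.py .70 .180 .297; python3 - <<'E'
from h import *
T=robot.camera('top');S=robot.camera('side')
im=np.hstack([cv2.resize(c['img'][a:a+240,b:b+240],(400,400)) for c,a,b in((T,60,80),(S,140,120))])
save({'img':im},'lid1.png')
E
```

```text
16.23 [0.689  0.1797 0.348 ] shift mm [ 0.3 11.2 51. ] rot deg [-0.25  0.03 -0.03] F [0.92 0.63 0.17] w 0.0245 0.0
```

View pics/lid1.png

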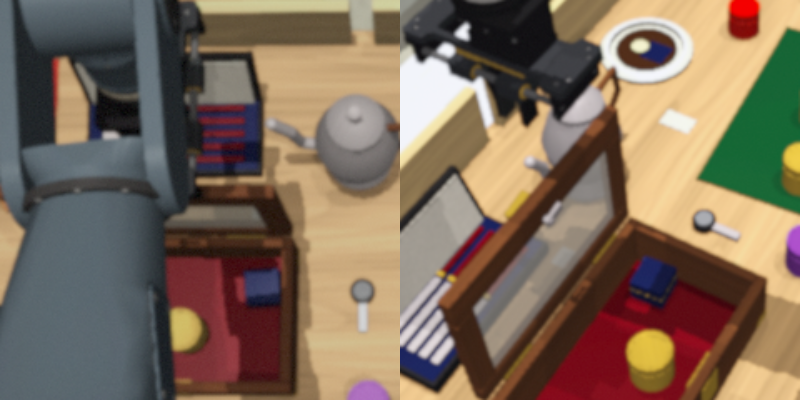

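The fingers hang clear behind the lid's top rail, away from the pot. I go down and check the force.

move_arm(
  series="0 11 15 0 0 0;0 11 40 0 0 0;0 11 51 0 0 0;0 11 51 0 0 0;0 -5 51 0 0 0;0 -15 51 0 0 0",
)

```text
time: 16.83
position: [0.671, 0.1804, 0.2999]
tool_rot: [0.707, 0.707, -0.001, -0.001]
ft_force: [-0.8, 0.2, 0.2]
grip_width: 0.0002
grip_force: 0.0
```

```bash
python3 go.py .665 .180 .297
```

```text
16.83 [0.671  0.1804 0.2999] shift mm [-0.4 -6.   2.9] rot deg [-0.13  0.01  0.02] F [-0.81  0.23  0.15] w 0.0002 0.0
```

move_arm(
  series="0 -16 0 0 0 0;0 -31 1.5 0 0 0;0 -56 4 0 0 0;0 -80 10 0 0 0;0 -103 20 0 0 0;0 -125 32 0 0 0;0 -145 46 0 0 0;0 -163 64 0 0 0",
)

```text
time: 17.5
position: [0.5097, 0.181, 0.2389]
tool_rot: [0.707, 0.707, 0.003, 0.002]
ft_force: [0.9, 1.5, 3.1]
grip_width: 0.0006
grip_force: 1.3
```

```bash
python3 go.py .459 .180 .123; python3 - <<'E'
from h import *
T=robot.camera('top');S=robot.camera('side')
for c in(T,S):
    for t in['lid_edge','lock_grip']:
        for r in robot.tip_of(c,t)[:1]: print(t,round(r['p'],2),np.round(r['xyz'],3))
E
```

```text
17.5 [0.5097 0.181  0.2389] shift mm [ -1.2 -51.5 115.5] rot deg [ 0.4  -0.09  0.02] F [0.9  1.49 3.06] w 0.0006 1.3
lid_edge 0.6 [0.489 0.239 0.226]
lid_edge 0.7 [0.482 0.24  0.216]
lock_grip 0.62 [0.518 0.24  0.208]
```

The lid is following, at about 37°. I continue down.

move_arm(
  series="0 -16 21 0 0 0;0 -29 43 0 0 0;0 -39 66 0 0 0;0 -46 90 0 0 0;0 -50 112 0 0 0;0 -50 118 0 0 0;0 -50 119 0 0 0;0 -50 119 0 0 0",
)

```text
time: 18.47
position: [0.4614, 0.1807, 0.123]
tool_rot: [0.707, 0.707, 0.002, 0.001]
ft_force: [-10.6, -1.9, 43.9]
grip_width: 0.0006
grip_force: 22.2
```

```bash
python3 go.py .459 .180 .123; python3 - <<'E'
from h import *
T=robot.camera('top');S=robot.camera('side')
for c in(T,S):
    for t in['lid_edge','lock_grip']:
        for r in robot.tip_of(c,t)[:1]: print(t,round(r['p'],2),np.round(r['xyz'],3))
E
```

```text
18.47 [0.4614 0.1807 0.123 ] shift mm [-0.7 -2.4  0. ] rot deg [ 0.26 -0.03  0.03] F [-10.64  -1.92  43.86] w 0.0006 22.24
lid_edge 0.27 [0.635 0.243 0.084]
lid_edge 0.82 [0.432 0.241 0.099]
lock_grip 0.66 [0.468 0.241 0.116]
```

The lid is shut on its stop. I retreat a bit and look at the knob angle.

move_arm(
  series="0 0 -40 0 0 0;0 0 -80 0 0 0;-40 0 -100 0 0 0;-80 0 -100 0 0 0;-120 0 -100 0 0 0;-140 0 -100 0 0 0;-140 0 -100 0 0 0",
  jaw=1,
)

```text
time: 19.35
position: [0.462, 0.0363, 0.2186]
tool_rot: [0.709, 0.705, 0.001, 0.002]
ft_force: [-0.1, 0.1, -0.6]
grip_width: 0.0391
grip_force: 0.0
```

```bash
python3 go.py .468 .241 .118 ; python3 - <<'E'
from h import *
T=robot.camera('top');S=robot.camera('side')
for c in(T,S):
    for t in['lock_grip']:
        for r in robot.tip_of(c,t)[:1]: print(t,round(r['p'],2),np.round(r['xyz'],3),proj(c,r['xyz']))
ims=[]
for c,x,y in((T,175,273),(S,270,340)):
    u=proj(c,(.468,.241,.118)).astype(int); print(u)
    ims.append(cv2.resize(c['img'][u[1]-25:u[1]+25,u[0]-25:u[0]+25],(400,400),interpolation=3))
    for ang in(0,20): print(ang,(proj(c,np.array((.468,.241,.127))+.018*np.array([np.sin(np.radians(ang)),np.cos(np.radians(ang)),0]))-u+25)*8,(proj(c,np.array((.468,.241,.127))-.018*np.array([np.sin(np.radians(ang)),np.cos(np.radians(ang)),0]))-u+25)*8)
save({'img':np.hstack(ims)},'lock1.png')
E
```

```text
19.35 [0.462  0.0363 0.2186] shift mm [205.    4.5 100.2] rot deg [ 0.26  0.11 -0.27] F [-0.06  0.1  -0.56] w 0.0391 0.0
lock_grip 0.59 [0.47  0.246 0.121] [176.13541588 276.49699243]
lock_grip 0.58 [0.467 0.239 0.113] [290.18339748 347.94465525]
[179 277]
0 [121.94264521 201.52214388] [264.56551573 199.49845553]
20 [126.80058905 177.16095386] [259.81059749 223.89040039]
[289 347]
0 [162.38271617 243.81287943] [237.89623823 122.92769278]
20 [141.45464971 229.16366709] [258.67504831 137.09617911]
```

View pics/lock1.png

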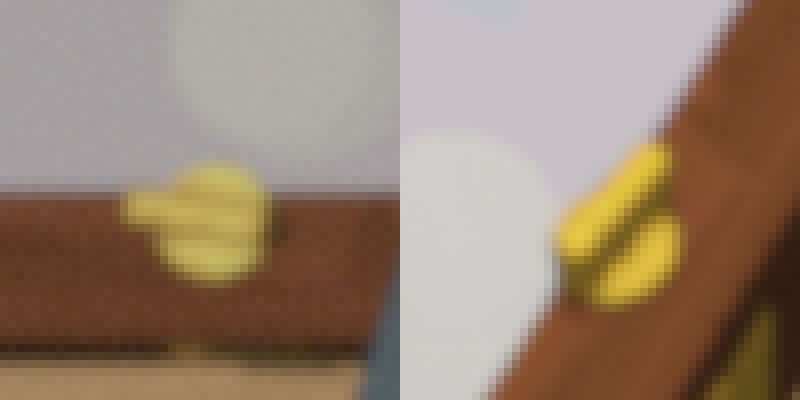

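The bar shows about 6° clockwise in the top crop, from (125,207) to (265,222), and about 14° in the side crop. I take roughly 10° and go above the knob at that yaw.

move_arm(
  series="40 6 10 0 0 5;80 6 15 0 0 10;120 6 15 0 0 10;160 6 15 0 0 10;195 6 15 0 0 10;205 6 15 0 0 10;205 6 15 0 0 10;205 6 15 0 0 10",
  jaw=0.5,
  newtons=15,
)

```text
time: 20.22
position: [0.4644, 0.2463, 0.202]
tool_rot: [0.765, 0.644, -0.001, 0.0]
ft_force: [0.2, -1.0, 0.4]
grip_width: 0.0434
grip_force: 0.0
```

```bash
python3 go.py .469 .241 .128 -10
```

```text
20.22 [0.4644 0.2463 0.202 ] shift mm [-4.3  5.5 74. ] rot deg [-0.03  0.06  0.22] F [ 0.16 -0.99  0.38] w 0.0434 0.0
```

move_arm(
  series="-5 4 25 0 0 0;-5 4 50 0 0 0;-5 4 65 0 0 0;-5 4 71 0 0 0;-5 4 73 0 0 0;-5 4 73 0 0 0",
)

```text
time: 20.72
position: [0.4684, 0.2389, 0.1293]
tool_rot: [0.766, 0.642, -0.0, -0.0]
ft_force: [-1.1, 0.8, 0.2]
grip_width: 0.0436
grip_force: 0.0
```

move_arm(
  series="0 0 0 0 0 0;0 0 0 0 0 0;0 0 0 0 0 0;0 0 0 0 0 0;0 0 0 0 0 0;0 0 0 0 0 0;0 0 0 0 0 0;0 0 0 0 0 0",
  jaw=0,
  newtons=20,
)

```text
time: 21.38
position: [0.4668, 0.24, 0.1295]
tool_rot: [0.766, 0.643, -0.001, -0.001]
ft_force: [-4.2, 1.6, 4.8]
grip_width: 0.0098
grip_force: 20.0
```

The bar is gripped at 9.8 mm. I turn it clockwise.

move_arm(
  series="0 0 0 0 0 6;0 0 0 0 0 12;0 0 0 0 0 18;0 0 0 0 0 24;0 0 0 0 0 30;0 0 0 0 0 36;0 0 0 0 0 42;0 0 0 0 0 48",
)

```text
time: 22.05
position: [0.4651, 0.241, 0.1294]
tool_rot: [0.962, 0.273, -0.003, -0.002]
ft_force: [-7.5, 6.9, 6.9]
grip_width: 0.0099
grip_force: 20.0
```

move_arm(
  series="0 0 0 0 0 6;0 0 0 0 0 12;0 0 0 0 0 18;0 0 0 0 0 24;0 0 0 0 0 29;0 0 0 0 0 32;0 0 0 0 0 34;0 0 0 0 0 34",
)

```text
time: 22.72
position: [0.4648, 0.2423, 0.1294]
tool_rot: [1.0, -0.018, -0.003, -0.002]
ft_force: [-9.0, 10.1, 6.5]
grip_width: 0.0097
grip_force: 20.1
```

```bash
python3 go.py .467 .241 .128 -92; python3 -c "
from h import *
print(np.round(robot.get_obs()['moment'],3))"
```

```text
22.72 [0.4648 0.2423 0.1294] shift mm [2.2 1.2 1.4] rot deg [-0.21  0.35 -0.08] F [-8.96 10.12  6.54] w 0.0097 20.11
[1.906 1.616 0.323]
```

move_arm(
  series="0 0 0 0 0 2;0 0 0 0 0 4;0 0 0 0 0 6;0 0 0 0 0 6;0 0 0 0 0 6",
)

```text
time: 23.13
position: [0.4648, 0.2423, 0.1294]
tool_rot: [0.998, -0.069, -0.003, -0.002]
ft_force: [-8.4, 11.3, 7.2]
grip_width: 0.0113
grip_force: 21.8
```

```bash
python3 go.py .467 .241 .128 -92; python3 -c "
from h import *
print(np.round(robot.get_obs()['moment'],3))"
```

```text
23.13 [0.4648 0.2423 0.1294] shift mm [2.4 0.9 1.4] rot deg [-0.17  0.35 -5.94] F [-8.4  11.33  7.23] w 0.0113 21.78
[1.873 1.58  0.511]
```

The jaws are being forced wider and the torque is rising, so the knob is at its stop. I release, rise and check.

move_arm(
  series="0 0 0 0 0 -4;0 0 0 0 0 -4;0 0 0 0 0 -4;0 0 0 0 0 -4;0 0 0 0 0 -4;0 0 -30 0 0 -4;0 0 -70 0 0 -4;0 0 -110 0 0 -4",
  jaw=0.5,
)

```text
time: 23.8
position: [0.4677, 0.239, 0.2394]
tool_rot: [0.999, -0.035, -0.002, 0.001]
ft_force: [1.1, 0.7, -0.4]
grip_width: 0.0429
grip_force: 0.0
```

```bash
python3 go.py .467 .04 .25 -92
```

```text
23.8 [0.4677 0.239  0.2394] shift mm [ 13.4 198.6 -10.3] rot deg [ 0.08  0.18 -2.06] F [ 1.12  0.73 -0.44] w 0.0429 0.0
```

move_arm(
  series="0 40 0 0 0 0;0 80 0 0 0 0;0 120 0 0 0 0;0 160 0 0 0 0;0 200 0 0 0 0;0 200 0 0 0 0;0 200 0 0 0 0",
)

```text
time: 24.38
position: [0.4547, 0.0378, 0.2394]
tool_rot: [0.999, -0.038, 0.0, 0.0]
ft_force: [-0.4, -0.3, 0.4]
grip_width: 0.0441
grip_force: 0.0
```

```bash
python3 - <<'E'
from h import *
T=robot.camera('top');S=robot.camera('side')
ims=[]
for c in(T,S):
    u=proj(c,(.467,.241,.118)).astype(int)
    ims.append(cv2.resize(c['img'][u[1]-25:u[1]+25,u[0]-25:u[0]+25],(300,300),interpolation=3))
    for a in(75,91.5):
        d=.018*np.array([np.sin(np.radians(a)),np.cos(np.radians(a)),0]); p=np.array((.467,.241,.127))
        print(a,((proj(c,p+d)-u+25)*6).round(),((proj(c,p-d)-u+25)*6).round())
a=np.hstack(ims); b=cv2.resize(S['img'][120:420,120:520],(400,300)); save({'img':np.vstack([np.hstack([a,np.zeros((300,200,3),np.uint8)]),np.hstack([b,cv2.resize(T['img'][120:420,90:510],(400,300))])])},'end.png')
E
```

```text
75 [132. 102.] [158. 205.]
91.5 [147. 100.] [142. 207.]
75 [ 97. 127.] [210. 149.]
91.5 [103. 114.] [203. 163.]
```

View pics/end.png

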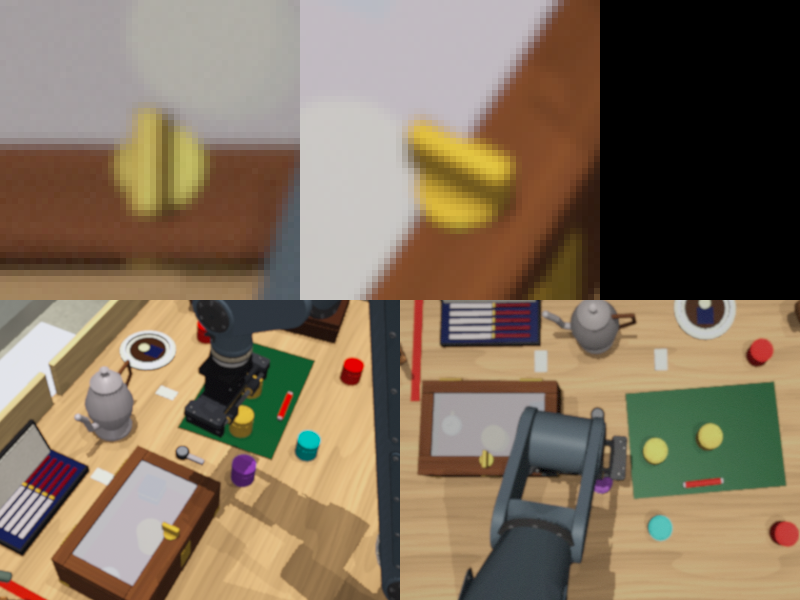

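The bar stands along the case's x, from (150,108) to (145,212) in the crop, which matches the prediction for 91.5°. The lid is flat shut, and both empty tins stand on the mat at (655,450) and (710,436). The other lots are in place and the arm is clear.

```bash
python3 -c "
from rig import robot
print(robot.hand_in())"
```

```text
the job is handed in; nothing more can be done
None
```

The heavy tin is upright in the case, the lid is shut, the lock is turned to its stop and both empty tins stand on the mat; I handed the job in at about 24 s, and no verdict came back.

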